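# Shut the tin and push the chest's drawer home

### The job

Put the sharpening tin away without grasping anything: with the fingertips, first gently push the tin's open lid over and down until it is shut, then push the drawer the tin sits in fully home, without slamming it. Do not push the drawer in before the lid is shut, because the open lid would strike the chest; leave the bottles and the tape roll beside the chest where they stand.

Things in the scene. Friction and masses are not known exactly. Their poses are not given: they have to be found in the camera images.
- chest: wooden one-drawer chest, 250 mm deep (x), 200 wide (y), 125 high, fixed on a dark plinth, its underside 4 to 38 mm above the bench (differs each time). Origin: centre of its underside; x points away from the robot into the chest, the drawer comes out at -x. A pot 41 mm high is fixed on its top, 75 mm behind and 45 mm left of the centre. Heights called 'up' here are above the chest's underside
- drawer_face (a point): point on the outer face of the drawer front, at mid width, 90 mm up; moves with the drawer; axes parallel to the chest's. The front is an upright board 196 mm wide, 15 mm thick, from 4 to 121 mm up; a brass knob of radius 11 mm, on its centre line 40 mm up, sticks out 18 mm. Closed, the point lies at chest x = -0.125 m
- drawer (a joint): how far the drawer is out, in m: 0 = fully home, 0.19 = fully out; it starts at 0.167 to 0.189. It slides out along the chest's -x and needs about 2 N plus a little speed-dependent drag (6 N per m/s) to move; it stays where it is left
- lid_hinge (a point): middle of the lid's hinge line, 82 mm up. The tin is a green hinged box, 154 mm long (along the chest's x), 113 mm across (along its y), 73 mm high, fastened in the drawer 18 mm up; the hinge runs parallel to the chest's x on the tin's -y side (right, seen from the robot). The drawer's side walls reach only 72 mm up
- tin_lid (a joint): lid angle in rad: 0 = shut, 1.57 = upright, 1.83 = fully open (leaning to the chest's -y, away from the tin); starts at 0.95 to 1.80. Slightly stiff hinge: the lid stays where left above about 0.75 rad; left below that it sinks shut slowly (about 3 s from 0.4 rad, 10 s or more from 0.7 rad). About 1 N near its free edge, more when fast, moves it
- lid_edge (a point): middle of the lid's free edge on its outer side; it moves with the lid. The lid is a shallow cover 154 mm long along the hinge and 106 mm from hinge to free edge, its outer (top) face 8 mm from the plane through the hinge line; open, this outer face looks to the chest's -y and the free edge stands up to about 190 mm up; shut, it looks up, 90 mm up
- glue: white bottle with yellow label and red tip, 57 mm diameter, 150 mm high, loose, standing left of the drawer; origin at the centre of its base
- tape: roll of yellowish tape lying flat, 91 mm diameter, 24 mm high, loose, on the right of the chest, beyond the blue bottle; origin at the centre of its underside
- oil: blue bottle with white cap, 45 mm diameter, 120 mm high, loose, standing right of the chest; origin at the centre of its base

How it is judged (in metres and radians):
On the way, in this order (a step that is already met when the one before it is completed fails the run):
1. the lid is shut while the drawer is still well out (value of joint tin_lid below 0.06 rad and value of joint drawer above 0.1 m), for 0.2 s.
2. the drawer is fully home (value of joint drawer below 0.003 m), for 0.2 s.
At the end, for the whole second after the job is handed in: the tin's lid is shut (within 0.06 rad) and the drawer is fully home (within 3 mm); both bottles and the tape roll are within 20 mm of where they stood (value of joint tin_lid below 0.06 rad and value of joint drawer below 0.003 m and distance of each of glue, tape, oil from where it was at the start of the episode below 0.02 m); the robot touches nothing.
It fails at once if the drawer goes in by a good part (less than 0.13 m out) with the lid not shut, or the lid is opened again inside the chest (value of joint drawer below 0.13 m and value of joint tin_lid above 0.25 rad).
It fails at once if the drawer is slammed (faster than 0.5 m/s) (velocity of joint drawer below -0.5 m/s).
It fails at once if a bottle or the tape roll is lifted or shoved more than 20 mm (distance of any of glue, tape, oil from where it was at the start of the episode above 0.02 m).
It fails at once if the chest, drawer, tin or lid is pressed hard (more than 60 N, summed over all finger contacts) (contact force between the fingers and chest above 60 N).
It also fails if it takes over 48 s, if anything falls off the work surface, if the arm or the gripper's body presses on something with over 40 N, if the wrist force passes 120 N, or if a joint passes its speed limit or range.

### The arm

A 6-joint arm with a two-finger parallel gripper is mounted at the origin on a cart in front of the work surface, level with it; the furniture and walls round the work are solid. World frame = base frame: x ahead of the robot, y to its left, z up, the work surface at z = 0. Lengths are in m, angles in degrees, forces in N, time in s.
With the tool pointing down it reaches from about 0.4 to 0.825 m from the base axis. Payload 7 kg.
Tool frame: the origin (TCP) lies midway between the tips of the shut fingers; the grasp point (between the pads) lies 19 mm behind it; z points along the fingers, y is the line along which they close (so a half turn about z gives the same grasp; the last joint's range is limited). The gripper opens to 88 mm and grips with 3 to 60 N. Pads are 19 mm wide; open, the fingers measure 130 mm over their backs; the gripper's body (78 mm by 193 mm) begins 47 mm behind the grasp point.
Start: joints at [-52.764, 20.546, 0.682, 0, -70.136, -16.507], TCP at [0.239, -0.631, 0.227] pointing down, gripper open.
Joint ranges: [-176.03, 176.03], [-82.01, 121.73], [-58.28, 71.71], [-173.87, 95.51], [-174.79, -0.11], [-173.66, 173.66]. Speed limits (degrees/s): [136.94, 136.94, 172.46, 180, 180, 180].

### API

Orientations are given as [roll, pitch, yaw] about the fixed x, y, z axes, in that order (R = Rz(yaw) Ry(pitch) Rx(roll)).
In Python, from plant import r gives the robot as it stands. The module is installed in compiled form; this text tells all that it offers.
- The arm moves only by the tool play_rows, never from a script. Its argument "rows" is a list of rows, each an object with "slide": the shift along the tool's x, y, z as a fraction of full scale, a list of three; "delta_rot": the turn, a rotation vector about the tool's x, y, z as a fraction of full scale, a list of three; "fingers": the opening, from -1 (shut) to 1 (fully open). In form: [{"slide": [x, y, z], "delta_rot": [rx, ry, rz], "fingers": fingers}, ...]. A call has 1 to 8 rows; each row shifts and turns the commanded pose from where the row before left it, along the tool's axes as they then stand; what a row does not reach is not made up. Full scale, the value 1, is 0.15 m for a shift and 0.08 rad for a turn. A row lasts 1/8 s, in which the tool goes at most 62.5 mm and 10.7 degrees, less where a joint would pass 70% of its speed; a pose out of reach is approached as far as the arm can. A call with a number of a shift or a turn outside -1 to 1 is refused whole. A call with a gripper value outside its range is refused whole. The fingers move at their own pace and stop on an object; "squeeze" is the grip in N (left out, the last holds). Time passes only in rows, so rows that do not move let the fingers close. It gives the time, the measured TCP pose, the force, the opening and the grip force at its end, in the units of the state.
- r.get_state(): the state, without advancing time (a new reading comes with each control period).
- r.capture(name): name is "scene" or "top" or "wrist"; returns a dict with "image" (384x512x3 uint8, blue, green, red), "fx", "fy", "cx", "cy" (pixels), "R" (3x3) and "t" (3): a world point X has camera coordinates R X + t; the wrist camera has in their place "T_tool_cam" (4x4, takes a point from camera to tool coordinates, whose origin is the TCP and whose axes are the flange's). Camera axes: x right, y down, z forward; pixel columns grow to the right and rows downward; lengths in m; the calibration is good to about 2 mm. A picture is of the moment at which its call begins: read the wrist's pose just before it. There is no depth.
- r.close_job(): hands the job in; it is judged then, once.
The state is a dict: "time_s": time; "joints": joint angles; "qd": joint speeds; "joint_torque": joint torques, N m; "tcp_pos": TCP position; "eef_rot": TCP orientation; "contact_force": force on the tool from outside, world axes, zero at the start; "moment": the same for the moment, N m; "gripper_width": finger opening in m; "gripper_force": force on a finger pad.
Only numpy, scipy, OpenCV 4.12 (cv2) and the standard library are available. Lean on these libraries where they do the work, as an engineer would, in place of code of your own. Each camera call takes 0.05 s, during which the arm holds its last target. There are 200 camera calls.

## Working session

There is one attempt and no reset: what is moved stays moved. The work goes in short steps, Python scripts to look and compute and a tool call to move; the robot and the scene stay as the last step left them, time stands still between calls to the robot, and variables do not carry over. Pictures are saved under pics/ and viewed, at most 10 in all, crops included, and the job is handed in when it is done.

Besides the shell and the picture viewer there is one more tool, called after ">>>" as a command line: name --argument value ..., lists and objects as JSON in quotes. play_rows: Moves the arm, as the interface text tells. Shift numbers are shares of 0.15 m and turn numbers shares of 0.08 rad, none past 1 either way. Its arguments: {"type":"object","properties":{"rows":{"type":"array"},"squeeze":{"type":"number"}},"required":["rows"]}

```bash
mkdir -p pics
python3 - <<'E'
from plant import r
import cv2,numpy as np,pickle
d={}
for n in("scene","top"):
    c=r.capture(n);d[n]=c;cv2.imwrite(f"pics/{n}0.png",c["image"])
    print(n,c["fx"],c["cx"],c["cy"],np.round(c["R"],3).tolist(),np.round(c["t"],3))
pickle.dump(d,open("c0.pkl","wb"))
s=r.get_state();print(s["time_s"],s["tcp_pos"],s["eef_rot"],s["contact_force"])
E
```

```text
scene 461.1816992497213 249.17627357886937 194.717578742327 [[-0.875, -0.484, -0.002], [-0.376, 0.681, -0.629], [0.306, -0.549, -0.778]] [0.654 0.098 1.27 ]
top 395.95184072376156 258.76484407596195 186.29747392019698 [[-0.008, -1.0, 0.019], [-0.999, 0.007, -0.048], [0.048, -0.019, -0.999]] [0.276 0.569 1.183]
0.1 [ 0.23872617 -0.63090462  0.22572017] [ 1.79915051e+02 -9.73701204e-03 -1.59274717e+02] [-0.10205711  0.10162594 -0.07045464]
```

View pics/scene0.png

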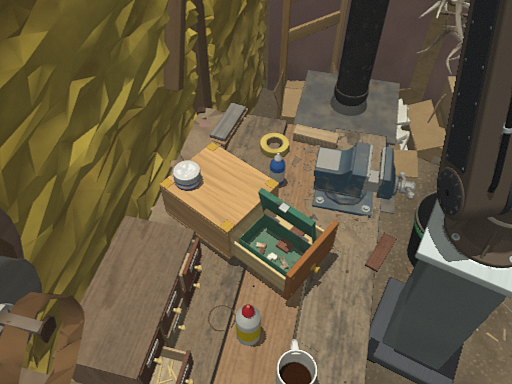

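View pics/top0.png

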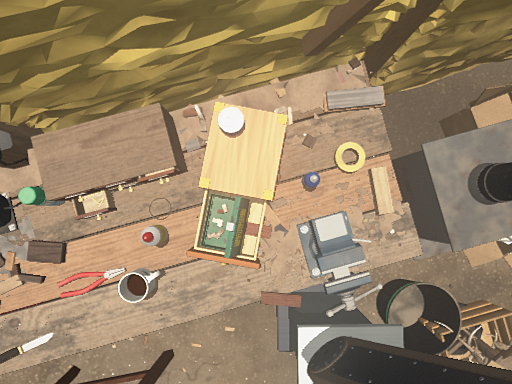

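The scene view shows the chest at about (220,185), the drawer at (285,245) and the lid nearly upright. The top view has the chest top at (245,150), drawer front at (225,262), oil at (312,180), tape at (350,157) and glue at (152,236). I'll enlarge both to read the corners.

Run:
```python
import pickle,cv2,numpy as np
d=pickle.load(open("c0.pkl","rb"))
a=cv2.resize(d["scene"]["image"][140:310,150:350],None,fx=4,fy=3.5,interpolation=cv2.INTER_CUBIC)[:595]
a=cv2.resize(d["scene"]["image"][140:290,150:350],None,fx=4,fy=4,interpolation=cv2.INTER_CUBIC)
b=cv2.resize(d["top"]["image"][95:275,180:330],None,fx=3,fy=3,interpolation=cv2.INTER_CUBIC)
cv2.imwrite("pics/sc.png",a);cv2.imwrite("pics/tc.png",b)
```

```text
(no output)
```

View pics/sc.png

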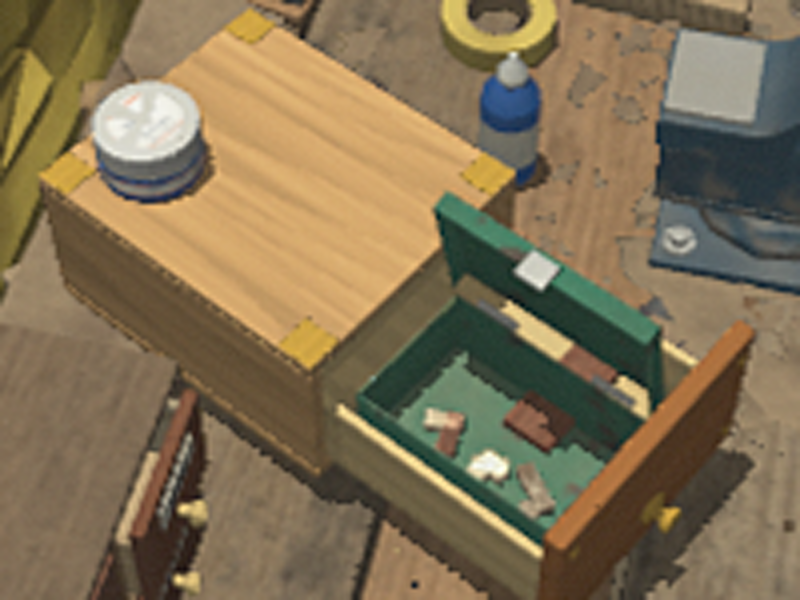

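View pics/tc.png

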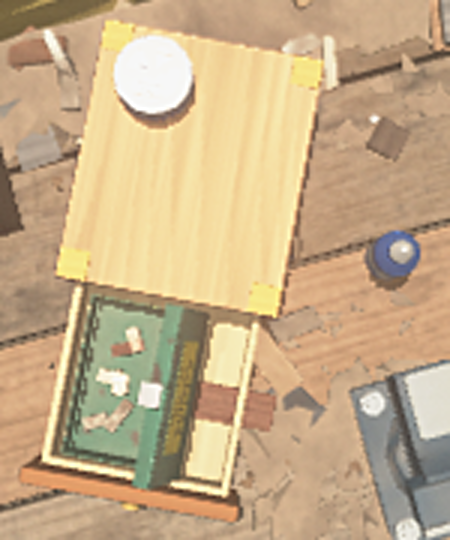

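The crops show the chest top corners, the lid's bright free edge (top crop (185,307)–(157,488); scene crop (447,195)–(661,328)), and the drawer front's upper edge. Triangulating these.

```bash
cat > h.py <<'E'
import numpy as np,cv2
def ray(c,u,v):
    R=np.array(c["R"]);o=-R.T@np.array(c["t"]);d=R.T@np.array([(u-c["cx"])/c["fx"],(v-c["cy"])/c["fy"],1]);return o,d/np.linalg.norm(d)
def onz(c,u,v,z):
    o,d=ray(c,u,v);return o+d*(z-o[2])/d[2]
def tri(cs,ct,p,q):
    o1,d1=ray(cs,*p);o2,d2=ray(ct,*q);s=np.linalg.lstsq(np.c_[d1,-d2],o2-o1,rcond=None)[0]
    a,b=o1+d1*s[0],o2+d2*s[1];return (a+b)/2,np.linalg.norm(a-b)
E
python3 - <<'E'
from h import *
import pickle
d=pickle.load(open("c0.pkl","rb"));S,T=d["scene"],d["top"]
P=lambda u,v:(150+u/4,140+v/4)
Q=lambda u,v:(180+u/3,95+v/3)
K={}
for n,p,q in[("BL",(40,180),(105,22)),("BR",(250,10),(322,60)),("FR",(513,175),(278,315)),("FL",(318,372),(58,275)),
 ("lidfar",(447,195),(185,307)),("lidnear",(661,328),(157,488)),("lidfar_in",(437,205),(165,305)),("faceR",(752,325),(240,515)),("faceL",(545,545),(20,475))]:
    K[n],e=tri(S,T,P(*p),Q(*q));print(n,K[n].round(4),round(e,4))
c=sum(K[k] for k in("BL","BR","FR","FL"))/4
xd=K["BL"]+K["BR"]-K["FL"]-K["FR"];yaw=np.arctan2(xd[1],xd[0]);yd=K["BL"]+K["FL"]-K["BR"]-K["FR"];yaw2=np.arctan2(-yd[0],yd[1])
print("c",c,np.degrees([yaw,yaw2]),"under",c[2]-.125)
yw=(yaw+yaw2)/2;A=np.array([[np.cos(yw),np.sin(yw),0],[-np.sin(yw),np.cos(yw),0],[0,0,1]])
o=c-[0,0,.125]
for k in K:print(k,(A@(K[k]-o)).round(4))
for n,q,z in[("oil",(396,250),.115),]:print(n,A@(onz(T,*Q(*q),z)-o),onz(T,*Q(*q),z))
for n,q,z in[("glue",(150,237),.15),("tape",(350,157),.024),("vise",(335,222),.2),("visefront",(345,275),.15),("mug",(137,285),.1)]:print(n,A@(onz(T,*q,z)-o),onz(T,*q,z))
E
```

```text
BL [0.7929 0.3904 0.145 ] 0.0003
BR [0.7566 0.195  0.1461] 0.0013
FR [0.529  0.2374 0.1423] 0.0021
FL [0.5635 0.4321 0.1437] 0.0036
lidfar [0.5354 0.3189 0.2044] 0.0019
lidnear [0.3846 0.3436 0.2005] 0.003
lidfar_in [0.5356 0.3347 0.2119] 0.0013
faceR [0.3505 0.2723 0.1395] 0.0003
faceL [0.391  0.468  0.1421] 0.0059
c [0.66048607 0.31374216 0.14426243] [-10.43126804 -10.28867016] under 0.019262434333259165
BL [0.1165 0.0993 0.1257]
BR [ 0.1159 -0.0995  0.1268]
FR [-0.1157 -0.0987  0.1231]
FL [-0.1167  0.099   0.1244]
lidfar [-0.124  -0.0174  0.1851]
lidnear [-0.2767 -0.0203  0.1812]
lidfar_in [-0.1266 -0.0018  0.1926]
faceR [-0.2975 -0.0965  0.1202]
faceL [-0.2928  0.1033  0.1228]
oil [-0.03821735 -0.19772075  0.09573757] [0.58733527 0.12611749 0.115     ]
glue [-0.26843875  0.20319431  0.13073757] [0.43296441 0.56189772 0.15      ]
tape [ 0.05359641 -0.31268784  0.00473757] [ 0.65697747 -0.00348639  0.024     ]
vise [-0.14557607 -0.26183298  0.18073757] [0.47019736 0.08235697 0.2       ]
visefront [-0.2793049  -0.32155381  0.13073757] [0.32790895 0.04765846 0.15      ]
mug [-0.40931939  0.22574067  0.08073757] [0.29843505 0.60941135 0.1       ]
```

>>> play_rows --rows '[{"slide":[0,0,-0.17],"delta_rot":[0,0,-1],"fingers":-1},{"slide":[0,0,-0.17],"delta_rot":[0,0,-1],"fingers":-1},{"slide":[0,0,-0.17],"delta_rot":[0,0,-1],"fingers":-1},{"slide":[0,0,-0.17],"delta_rot":[0,0,-1],"fingers":-1},{"slide":[0,0,-0.17],"delta_rot":[0,0,-1],"fingers":-1},{"slide":[0,0,-0.17],"delta_rot":[0,0,-1],"fingers":-1},{"slide":[0,0,-0.17],"delta_rot":[0,0,-1],"fingers":-1},{"slide":[0,0,0],"delta_rot":[0,0,-1],"fingers":-1}]'

```text
time_s: 1.1
tcp_pos: [0.2391, -0.6318, 0.4072]
eef_rot: [-179.8, -0.1, -122.4]
contact_force: [-0.6, 0.2, -0.3]
gripper_width: 0.0132
gripper_force: 0.0
```

>>> play_rows --rows '[{"slide":[0,0,0],"delta_rot":[0,0,-1],"fingers":-1},{"slide":[0,0,0],"delta_rot":[0,0,-1],"fingers":-1},{"slide":[0,0,0],"delta_rot":[0,0,-1],"fingers":-1},{"slide":[0,0,0],"delta_rot":[0,0,-1],"fingers":-1},{"slide":[0,0,0],"delta_rot":[0,0,-0.85],"fingers":-1}]'

```text
time_s: 1.72
tcp_pos: [0.2389, -0.6312, 0.4045]
eef_rot: [180.0, 0.0, -100.2]
contact_force: [0.2, -0.1, 0.2]
gripper_width: 0.0
gripper_force: 0.0
```

```bash
cat >> h.py <<'E'
yw=np.radians(-10.36);A=np.array([[np.cos(yw),np.sin(yw),0],[-np.sin(yw),np.cos(yw),0],[0,0,1]])
O=np.array([.6605,.3137,.0193])-A.T@np.array([.0075,0,0])
def st():
    from plant import r
    s=r.get_state();print(round(s["time_s"],2),"world",np.round(s["tcp_pos"],4),np.round(s["eef_rot"],1),"chest",(A@(np.array(s["tcp_pos"])-O)).round(4),"Fchest",(A@np.array(s["contact_force"])).round(2),s["gripper_width"])
E
python3 -c "
from h import *
st()
for w in [(.3,-.35,.4),(.42,-.08,.4)]:print(A@(np.array(w)-O))"
```

```text
1.73 world [ 0.2389 -0.6312  0.4045] [ 180.     0.  -100.2] chest [-0.2373 -1.0053  0.3852] Fchest [ 0.16 -0.06  0.18] 3.5169839709929724e-05
[-0.22776807 -0.71770946  0.3807    ]
[-0.15827916 -0.43053131  0.3807    ]
```

>>> play_rows --rows '[{"slide":[-0.3,0,0],"delta_rot":[0,0,0],"fingers":-1},{"slide":[-0.4,0,0],"delta_rot":[0,0,0],"fingers":-1},{"slide":[-0.4,0,0],"delta_rot":[0,0,0],"fingers":-1},{"slide":[-0.4,0,0],"delta_rot":[0,0,0],"fingers":-1},{"slide":[-0.38,-0.14,0],"delta_rot":[0,0,0],"fingers":-1},{"slide":[-0.38,-0.14,0],"delta_rot":[0,0,0],"fingers":-1},{"slide":[-0.38,-0.14,0],"delta_rot":[0,0,0],"fingers":-1},{"slide":[-0.38,-0.14,0],"delta_rot":[0,0,0],"fingers":-1}]'

```text
time_s: 2.72
tcp_pos: [0.4034, -0.1989, 0.4051]
eef_rot: [-180.0, 0.0, -100.4]
contact_force: [0.5, -1.2, 0.1]
gripper_width: 0.0008
gripper_force: 0.0
```

```bash
python3 -c "
from h import *
st()"
```

```text
2.73 world [ 0.4034 -0.1989  0.4051] [-180.     0.  -100.4] chest [-0.1533 -0.5505  0.3858] Fchest [ 0.74 -1.07  0.1 ] 0.0007811148554841001
```

>>> play_rows --rows '[{"slide":[-0.4,0,0],"delta_rot":[0,0,0],"fingers":-1},{"slide":[-0.4,0,0],"delta_rot":[0,0,0],"fingers":-1},{"slide":[-0.4,0,0],"delta_rot":[0,0,0],"fingers":-1},{"slide":[-0.4,0.07,0],"delta_rot":[0,0,0],"fingers":-1},{"slide":[-0.4,0.07,0],"delta_rot":[0,0,0],"fingers":-1},{"slide":[-0.4,0.07,0],"delta_rot":[0,0,0],"fingers":-1},{"slide":[-0.3,0.07,0],"delta_rot":[0,0,0],"fingers":-1},{"slide":[0,0,0],"delta_rot":[0,0,0],"fingers":-1}]'

```text
time_s: 3.72
tcp_pos: [0.4341, 0.2078, 0.4039]
eef_rot: [179.9, -0.1, -100.2]
contact_force: [-1.1, -1.1, -0.1]
gripper_width: 0.0004
gripper_force: 0.0
```

```bash
python3 -c "
from h import *
from plant import r
st()
for n in('scene','wrist'):
    cv2.imwrite('pics/%s1.png'%n,r.capture(n)['image'])
a=cv2.imread('pics/scene1.png')[130:300,150:350];b=cv2.imread('pics/wrist1.png')
cv2.imwrite('pics/m1.png',np.hstack([cv2.resize(a,(400,340)),cv2.resize(b,(400,340))]))"
```

```text
3.73 world [0.4341 0.2078 0.4039] [ 1.799e+02 -1.000e-01 -1.002e+02] chest [-0.1961 -0.1449  0.3846] Fchest [-0.89 -1.26 -0.09] 0.00040328693212572566
```

View pics/m1.png

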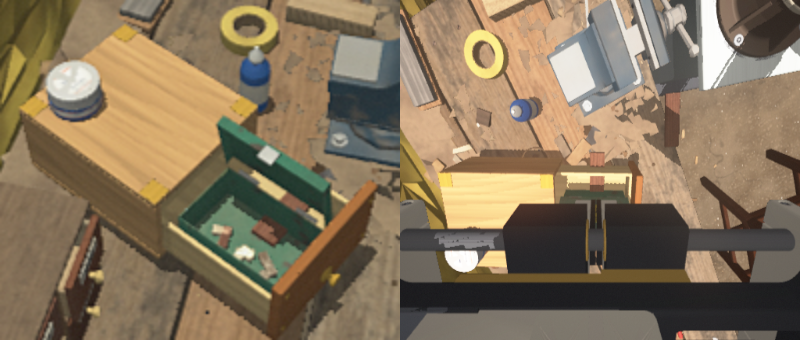

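The lid is unmoved and leans slightly toward the tin (about 1.2 rad). The gripper is clear on its right, so I'll move in and descend.

>>> play_rows --rows '[{"slide":[-0.27,0,0],"delta_rot":[0,0,0],"fingers":-1},{"slide":[0,0,0.3],"delta_rot":[0,0,0],"fingers":-1},{"slide":[0,0,0.35],"delta_rot":[0,0,0],"fingers":-1},{"slide":[0,0,0.35],"delta_rot":[0,0,0],"fingers":-1},{"slide":[0,0,0.3],"delta_rot":[0,0,0],"fingers":-1},{"slide":[0,0,0.17],"delta_rot":[0,0,0],"fingers":-1},{"slide":[-0.1,0,0],"delta_rot":[0,0,0],"fingers":-1},{"slide":[-0.1,0,0],"delta_rot":[0,0,0],"fingers":-1}]'

```text
time_s: 4.82
tcp_pos: [0.4486, 0.2754, 0.1861]
eef_rot: [-179.9, 0.1, -100.4]
contact_force: [0.5, 0.8, 1.3]
gripper_width: 0.0003
gripper_force: 0.0
```

```bash
python3 -c "
from h import *
st()"
```

```text
4.83 world [0.4486 0.2754 0.1861] [-1.799e+02  1.000e-01 -1.004e+02] chest [-0.1941 -0.0757  0.1668] Fchest [0.34 0.84 1.33] 0.00028335526282638934
```

>>> play_rows --rows '[{"slide":[-0.055,0,0],"delta_rot":[0,0,0],"fingers":-1},{"slide":[-0.055,0,0.01],"delta_rot":[0,0,0],"fingers":-1},{"slide":[-0.055,0,0.01],"delta_rot":[0,0,0],"fingers":-1},{"slide":[-0.055,0,0],"delta_rot":[0,0,0],"fingers":-1},{"slide":[-0.038,0,0.017],"delta_rot":[0,0,0],"fingers":-1},{"slide":[-0.038,0,0.017],"delta_rot":[0,0,0],"fingers":-1},{"slide":[-0.038,0,0.017],"delta_rot":[0,0,0],"fingers":-1},{"slide":[-0.038,0,0.017],"delta_rot":[0,0,0],"fingers":-1}]'

```text
time_s: 5.82
tcp_pos: [0.4575, 0.3296, 0.1712]
eef_rot: [-180.0, -0.0, -100.4]
contact_force: [0.9, -0.5, 0.4]
gripper_width: 0.0009
gripper_force: 0.4
```

```bash
python3 -c "
from h import *
from plant import r
st()
a=r.capture('scene')['image'][130:290,150:350];b=r.capture('top')['image'][95:275,180:330]
cv2.imwrite('pics/m2.png',np.hstack([cv2.resize(a,(450,360)),cv2.resize(b,(300,360))]))"
```

```text
5.83 world [0.4575 0.3296 0.1712] [-180.    -0.  -100.4] chest [-0.1951 -0.0209  0.1519] Fchest [ 0.99 -0.31  0.37] 0.0008506615774278929
```

View pics/m2.png

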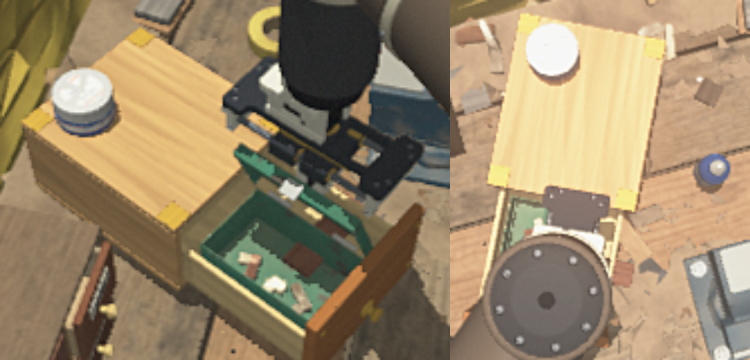

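The lid has tilted over the tin, its edge running (240,150)–(365,245) in the left panel, with the finger behind it. The drawer hasn't moved, so I'll continue along the arc.

>>> play_rows --rows '[{"slide":[-0.032,0,0.028],"delta_rot":[0,0,0],"fingers":-1},{"slide":[-0.032,0,0.028],"delta_rot":[0,0,0],"fingers":-1},{"slide":[-0.032,0,0.028],"delta_rot":[0,0,0],"fingers":-1},{"slide":[-0.032,0,0.028],"delta_rot":[0,0,0],"fingers":-1},{"slide":[-0.022,0,0.036],"delta_rot":[0,0,0],"fingers":-1},{"slide":[-0.022,0,0.036],"delta_rot":[0,0,0],"fingers":-1},{"slide":[-0.022,0,0.036],"delta_rot":[0,0,0],"fingers":-1},{"slide":[-0.022,0,0.036],"delta_rot":[0,0,0],"fingers":-1}]'

```text
time_s: 6.92
tcp_pos: [0.4633, 0.3614, 0.1326]
eef_rot: [180.0, -0.0, -100.4]
contact_force: [0.5, -0.3, -0.2]
gripper_width: 0.0002
gripper_force: 0.3
```

>>> play_rows --rows '[{"slide":[-0.01,0,0.035],"delta_rot":[0,0,0],"fingers":-1},{"slide":[-0.01,0,0.035],"delta_rot":[0,0,0],"fingers":-1},{"slide":[-0.01,0,0.035],"delta_rot":[0,0,0],"fingers":-1},{"slide":[-0.01,0,0.03],"delta_rot":[0,0,0],"fingers":-1},{"slide":[0,0,0.015],"delta_rot":[0,0,0],"fingers":-1}]'

```text
time_s: 7.55
tcp_pos: [0.4669, 0.3653, 0.1165]
eef_rot: [-179.7, -0.1, -100.2]
contact_force: [-5.9, -19.9, 54.8]
gripper_width: 0.0004
gripper_force: 27.4
```

```bash
python3 -c "
from h import *
st()"
```

```text
7.55 world [0.4669 0.3653 0.1165] [-1.797e+02 -1.000e-01 -1.002e+02] chest [-0.1922  0.0159  0.0972] Fchest [ -2.22 -20.68  54.81] 0.00043283371603679456
```

>>> play_rows --rows '[{"slide":[0,0,-0.06],"delta_rot":[0,0,0],"fingers":-1},{"slide":[0,0,-0.1],"delta_rot":[0,0,0],"fingers":-1},{"slide":[0,0,-0.2],"delta_rot":[0,0,0],"fingers":-1},{"slide":[0,0.35,-0.35],"delta_rot":[0,0,0],"fingers":-1},{"slide":[0,0.35,0],"delta_rot":[0,0,0],"fingers":-1},{"slide":[0,0.35,0],"delta_rot":[0,0,0],"fingers":-1}]'

```text
time_s: 8.3
tcp_pos: [0.3162, 0.3944, 0.2093]
eef_rot: [180.0, 0.1, -100.4]
contact_force: [0.1, 1.1, -0.7]
gripper_width: 0.0006
gripper_force: 0.0
```

```bash
python3 -c "
from h import *
from plant import r
st()
a=r.capture('scene')['image'][130:290,150:350];b=r.capture('top')['image'][95:275,180:330]
cv2.imwrite('pics/m3.png',np.hstack([cv2.resize(a,(500,400)),cv2.resize(b,(300,360+40))]))"
```

```text
8.3 world [0.3162 0.3944 0.2093] [ 1.800e+02  1.000e-01 -1.004e+02] chest [-0.3457  0.0174  0.19  ] Fchest [-0.14  1.05 -0.69] 0.0005522339226086248
```

View pics/m3.png

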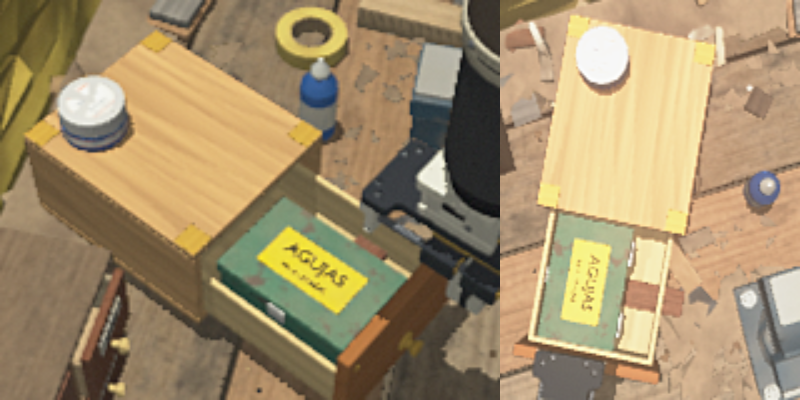

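The lid now lies over the tin with its label up (yellow label at (312,272) left, (587,283) right), and the drawer is still out. To check it is shut, I'll measure the label's tilt.

Run:
```python
from h import *
from plant import r
import itertools
C={};Y={}
for n,(x0,y0,x1,y1) in{"scene":(205,210,320,270),"top":(185,175,240,260)}.items():
    c=r.capture(n);C[n]=c;im=cv2.resize(c["image"][y0:y1,x0:x1],None,fx=4,fy=4,interpolation=cv2.INTER_CUBIC)
    h=cv2.cvtColor(im,cv2.COLOR_BGR2HSV);m=cv2.inRange(h,(22,150,120),(34,255,255));m=cv2.morphologyEx(m,cv2.MORPH_CLOSE,np.ones((15,15)))
    k=max(cv2.findContours(m,0,2)[0],key=cv2.contourArea);q=cv2.approxPolyDP(cv2.convexHull(k),.05*cv2.arcLength(k,True),True)[:,0]
    Y[n]=(q+.5)/4-.5+[x0,y0];print(n,cv2.contourArea(k),Y[n].tolist())
# match: order by angle, choose the cyclic shift with the least ray gap
a,b=Y["scene"],Y["top"]
if len(a)==len(b)==4:
    best=min((sum(tri(C["scene"],C["top"],a[i],b[(s*i+j)%4])[1] for i in range(4)),s,j) for s in(1,-1) for j in range(4))
    print(best)
    for i in range(4):
        P,e=tri(C["scene"],C["top"],a[i],b[(best[1]*i+best[2])%4]);print((A@(P-O)).round(4),round(e,4))
```

```text
scene 11075.0 [[263.875, 220.875], [296.625, 241.375], [284.875, 254.875], [252.625, 233.125]]
top 0.0 [[215.125, 229.875], [215.125, 229.625]]
```

Run:
```python
from h import *
from plant import r
C={};Y={}
for n,(x0,y0,x1,y1),lo in[("scene",(205,210,320,270),(22,150,120)),("top",(205,190,246,254),(22,110,120))]:
    c=r.capture(n);C[n]=c;im=cv2.resize(c["image"][y0:y1,x0:x1],None,fx=4,fy=4,interpolation=cv2.INTER_CUBIC)
    h=cv2.cvtColor(im,cv2.COLOR_BGR2HSV);m=cv2.inRange(h,lo,(36,255,255));m=cv2.morphologyEx(m,cv2.MORPH_CLOSE,np.ones((13,13)))
    k=max(cv2.findContours(m,0,2)[0],key=cv2.contourArea);q=cv2.boxPoints(cv2.minAreaRect(k)) if n=="top" else cv2.approxPolyDP(cv2.convexHull(k),.05*cv2.arcLength(k,True),True)[:,0]
    Y[n]=(q+.5)/4-.5+[x0,y0];print(n,cv2.contourArea(k),Y[n].round(1).tolist())
a,b=Y["scene"],Y["top"]
best=min((sum(tri(C["scene"],C["top"],a[i],b[(s*i+j)%4])[1] for i in range(4)),s,j) for s in(1,-1) for j in range(4))
for i in range(4):
    P,e=tri(C["scene"],C["top"],a[i],b[(best[1]*i+best[2])%4]);print((A@(P-O)).round(4),round(e,4))
# drawer front's upper edge seen in the top view beside the hinge
```

```text
scene 11079.5 [[263.9, 220.9], [296.6, 241.4], [284.6, 254.9], [252.6, 233.1]]
top 10580.0 [[209.6, 238.0], [216.8, 201.4], [235.5, 205.1], [228.3, 241.7]]
[-0.1387 -0.0016  0.0906] 0.0027
[-0.2401  0.      0.0972] 0.0028
[-0.2399  0.0509  0.0998] 0.0001
[-0.1398  0.049   0.0952] 0.0028
```

The tilt reads near zero but is not conclusive (left and right heights differ by 3.6 mm, within error). I'll gently probe near the free edge to make sure the lid is down.

>>> play_rows --rows '[{"slide":[-0.1,-0.35,0],"delta_rot":[0,0,0],"fingers":-1},{"slide":[-0.1,-0.35,0],"delta_rot":[0,0,0],"fingers":-1},{"slide":[-0.07,-0.33,0],"delta_rot":[0,0,0],"fingers":-1},{"slide":[0,0,0.25],"delta_rot":[0,0,0],"fingers":-1},{"slide":[0,0,0.2],"delta_rot":[0,0,0],"fingers":-1},{"slide":[0,0,0.08],"delta_rot":[0,0,0],"fingers":-1},{"slide":[0,0,0.02],"delta_rot":[0,0,0],"fingers":-1},{"slide":[0,0,0],"delta_rot":[0,0,0],"fingers":-1}]'

```text
time_s: 9.6
tcp_pos: [0.4774, 0.4064, 0.1271]
eef_rot: [-180.0, 0.1, -100.4]
contact_force: [0.0, -0.0, -0.1]
gripper_width: 0.0006
gripper_force: 0.0
```

>>> play_rows --rows '[{"slide":[0,0,0.015],"delta_rot":[0,0,0],"fingers":-1},{"slide":[0,0,0.01],"delta_rot":[0,0,0],"fingers":-1},{"slide":[0,0,0.01],"delta_rot":[0,0,0],"fingers":-1}]'

```text
time_s: 9.98
tcp_pos: [0.4768, 0.4062, 0.1212]
eef_rot: [-180.0, 0.0, -100.4]
contact_force: [-0.2, -0.4, 0.7]
gripper_width: 0.0004
gripper_force: 0.0
```

>>> play_rows --rows '[{"slide":[0,0,0.01],"delta_rot":[0,0,0],"fingers":-1},{"slide":[0,0,0.01],"delta_rot":[0,0,0],"fingers":-1}]'

```text
time_s: 10.22
tcp_pos: [0.4768, 0.4061, 0.1178]
eef_rot: [180.0, 0.0, -100.4]
contact_force: [-0.1, -0.4, 0.5]
gripper_width: 0.0009
gripper_force: 0.0
```

>>> play_rows --rows '[{"slide":[0,0,0.01],"delta_rot":[0,0,0],"fingers":-1}]'

```text
time_s: 10.35
tcp_pos: [0.4771, 0.4061, 0.1171]
eef_rot: [-180.0, 0.0, -100.3]
contact_force: [-2.7, -2.8, 11.8]
gripper_width: 0.0004
gripper_force: 5.7
```

>>> play_rows --rows '[{"slide":[0,0,0.007],"delta_rot":[0,0,0],"fingers":-1}]'

```text
time_s: 10.48
tcp_pos: [0.4774, 0.406, 0.117]
eef_rot: [-179.9, 0.0, -100.3]
contact_force: [-2.8, -4.2, 14.4]
gripper_width: -0.0002
gripper_force: 7.6
```

Probing at y = 58 mm met the hard stop at the same height (z = 117 mm) as the earlier press, so the lid is flat and shut. Next is the drawer.

>>> play_rows --rows '[{"slide":[0,0,-0.2],"delta_rot":[0,0,0],"fingers":-1},{"slide":[0,0,-0.35],"delta_rot":[0,0,0],"fingers":-1},{"slide":[0.1,0.35,-0.1],"delta_rot":[0,0,0],"fingers":-1},{"slide":[0.15,0.35,0],"delta_rot":[0,0,0],"fingers":-1},{"slide":[0.14,0.35,0],"delta_rot":[0,0,0],"fingers":-1},{"slide":[0,0.17,0],"delta_rot":[0,0,0],"fingers":-1},{"slide":[0,0,0.3],"delta_rot":[0,0,0],"fingers":-1},{"slide":[0,0,0.3],"delta_rot":[0,0,0],"fingers":-1}]'

```text
time_s: 11.48
tcp_pos: [0.2859, 0.3822, 0.1227]
eef_rot: [-180.0, 0.2, -100.3]
contact_force: [0.8, 0.3, -0.8]
gripper_width: 0.0006
gripper_force: 0.0
```

```bash
python3 -c "
from h import *
st()"
```

```text
11.47 world [0.2859 0.3822 0.1227] [-180.     0.2 -100.3] chest [-0.3733 -0.      0.1034] Fchest [ 0.75  0.46 -0.84] 0.0005772068782658459
```

>>> play_rows --rows '[{"slide":[0,0,0.08],"delta_rot":[0,0,0],"fingers":-1},{"slide":[0,-0.1,0],"delta_rot":[0,0,0],"fingers":-1},{"slide":[0,-0.1,0],"delta_rot":[0,0,0],"fingers":-1},{"slide":[0,-0.08,0],"delta_rot":[0,0,0],"fingers":-1},{"slide":[0,-0.06,0],"delta_rot":[0,0,0],"fingers":-1},{"slide":[0,-0.06,0],"delta_rot":[0,0,0],"fingers":-1},{"slide":[0,-0.06,0],"delta_rot":[0,0,0],"fingers":-1}]'

```text
time_s: 12.35
tcp_pos: [0.3545, 0.3688, 0.1109]
eef_rot: [180.0, 0.0, -100.4]
contact_force: [-3.3, -0.6, 1.3]
gripper_width: 0.0002
gripper_force: 1.2
```

```bash
python3 -c "
from h import *
from plant import r
st()
a=r.capture('scene')['image'][130:290,150:350];b=r.capture('top')['image'][95:275,180:330]
cv2.imwrite('pics/m4.png',np.hstack([cv2.resize(a,(500,400)),cv2.resize(b,(300,360+40))]))"
```

```text
12.35 world [0.3545 0.3688 0.1109] [ 180.     0.  -100.4] chest [-0.3034 -0.0008  0.0916] Fchest [-3.14 -1.22  1.26] 0.00019540652720081362
```

View pics/m4.png

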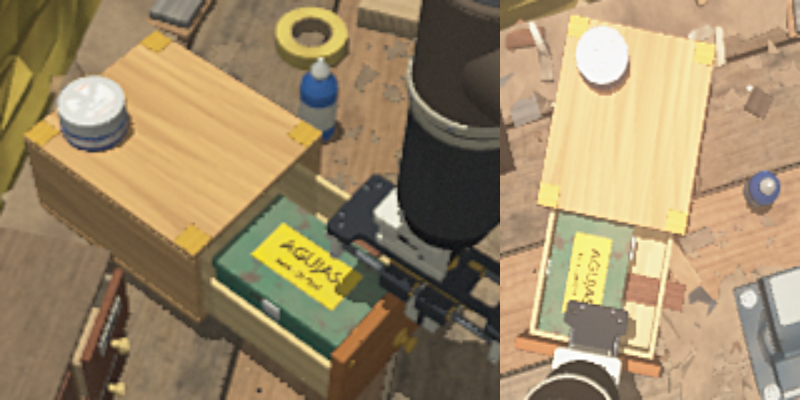

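The fingertips touch the drawer face with about 3 N and the lid is still shut. Pushing the drawer in steadily.

>>> play_rows --rows '[{"slide":[0,-0.08,0],"delta_rot":[0,0,0],"fingers":-1},{"slide":[0,-0.1,0],"delta_rot":[0,0,0],"fingers":-1},{"slide":[0,-0.1,0],"delta_rot":[0,0,0],"fingers":-1},{"slide":[0,-0.1,0],"delta_rot":[0,0,0],"fingers":-1},{"slide":[0,-0.1,0],"delta_rot":[0,0,0],"fingers":-1},{"slide":[0,-0.1,0],"delta_rot":[0,0,0],"fingers":-1},{"slide":[0,-0.1,0],"delta_rot":[0,0,0],"fingers":-1},{"slide":[0,-0.1,0],"delta_rot":[0,0,0],"fingers":-1}]'

```text
time_s: 13.45
tcp_pos: [0.4702, 0.3476, 0.1107]
eef_rot: [180.0, -0.0, -100.4]
contact_force: [-3.2, -0.8, -0.3]
gripper_width: 0.0004
gripper_force: 1.4
```

```bash
python3 -c "
from h import *
st()"
```

```text
13.45 world [0.4702 0.3476 0.1107] [ 180.    -0.  -100.4] chest [-0.1858 -0.0008  0.0914] Fchest [-3.   -1.35 -0.27] 0.0004417984816846179
```

>>> play_rows --rows '[{"slide":[0,-0.06,0],"delta_rot":[0,0,0],"fingers":-1},{"slide":[0,-0.06,0],"delta_rot":[0,0,0],"fingers":-1},{"slide":[0,-0.04,0],"delta_rot":[0,0,0],"fingers":-1},{"slide":[0,-0.02,0],"delta_rot":[0,0,0],"fingers":-1},{"slide":[0,-0.015,0],"delta_rot":[0,0,0],"fingers":-1},{"slide":[0,-0.01,0],"delta_rot":[0,0,0],"fingers":-1}]'

```text
time_s: 14.2
tcp_pos: [0.4994, 0.3425, 0.1109]
eef_rot: [180.0, 0.0, -100.4]
contact_force: [-2.3, -0.3, -0.6]
gripper_width: 0.0005
gripper_force: 1.0
```

>>> play_rows --rows '[{"slide":[0,-0.01,0],"delta_rot":[0,0,0],"fingers":-1},{"slide":[0,-0.01,0],"delta_rot":[0,0,0],"fingers":-1}]'

```text
time_s: 14.45
tcp_pos: [0.5024, 0.3419, 0.1109]
eef_rot: [-180.0, 0.0, -100.4]
contact_force: [-2.5, -0.6, -0.7]
gripper_width: 0.0002
gripper_force: 1.0
```

>>> play_rows --rows '[{"slide":[0,-0.01,0],"delta_rot":[0,0,0],"fingers":-1},{"slide":[0,-0.01,0],"delta_rot":[0,0,0],"fingers":-1}]'

```text
time_s: 14.7
tcp_pos: [0.5055, 0.3413, 0.1109]
eef_rot: [-180.0, 0.0, -100.4]
contact_force: [-2.9, -0.0, -0.6]
gripper_width: 0.0001
gripper_force: 1.0
```

>>> play_rows --rows '[{"slide":[0,-0.01,0],"delta_rot":[0,0,0],"fingers":-1},{"slide":[0,-0.01,0],"delta_rot":[0,0,0],"fingers":-1}]'

```text
time_s: 14.95
tcp_pos: [0.5085, 0.3407, 0.1109]
eef_rot: [-180.0, -0.0, -100.4]
contact_force: [-2.4, -0.5, -0.8]
gripper_width: 0.0005
gripper_force: 1.0
```

>>> play_rows --rows '[{"slide":[0,-0.01,0],"delta_rot":[0,0,0],"fingers":-1}]'

```text
time_s: 15.08
tcp_pos: [0.5099, 0.3405, 0.1108]
eef_rot: [180.0, -0.0, -100.4]
contact_force: [-1.6, -0.7, -0.4]
gripper_width: 0.0009
gripper_force: 1.0
```

>>> play_rows --rows '[{"slide":[0,-0.01,0],"delta_rot":[0,0,0],"fingers":-1}]'

```text
time_s: 15.2
tcp_pos: [0.5114, 0.3402, 0.1109]
eef_rot: [180.0, -0.0, -100.4]
contact_force: [-2.8, -0.0, -0.4]
gripper_width: 0.0005
gripper_force: 1.0
```

>>> play_rows --rows '[{"slide":[0,-0.01,0],"delta_rot":[0,0,0],"fingers":-1},{"slide":[0,-0.01,0],"delta_rot":[0,0,0],"fingers":-1}]'

```text
time_s: 15.45
tcp_pos: [0.5129, 0.3398, 0.1107]
eef_rot: [179.9, -0.0, -100.4]
contact_force: [-15.1, 3.4, 5.9]
gripper_width: 0.0003
gripper_force: 8.2
```

>>> play_rows --rows '[{"slide":[0,-0.01,0],"delta_rot":[0,0,0],"fingers":-1}]'

```text
time_s: 15.58
tcp_pos: [0.513, 0.3397, 0.1107]
eef_rot: [179.8, -0.0, -100.4]
contact_force: [-22.3, 5.3, 10.8]
gripper_width: 0.0006
gripper_force: 12.5
```

>>> play_rows --rows '[{"slide":[0,-0.01,0],"delta_rot":[0,0,0],"fingers":-1}]'

```text
time_s: 15.7
tcp_pos: [0.5131, 0.3397, 0.1107]
eef_rot: [179.7, -0.1, -100.4]
contact_force: [-30.7, 6.7, 14.2]
gripper_width: 0.0005
gripper_force: 16.7
```

The force is climbing with no further travel, so the drawer is against its stop. I'll hold briefly, then back away and check.

>>> play_rows --rows '[{"slide":[0,0,0],"delta_rot":[0,0,0],"fingers":-1},{"slide":[0,0,0],"delta_rot":[0,0,0],"fingers":-1},{"slide":[0,0.05,0],"delta_rot":[0,0,0],"fingers":-1},{"slide":[0,0.3,0],"delta_rot":[0,0,0],"fingers":-1},{"slide":[0,0.35,0],"delta_rot":[0,0,0],"fingers":-1},{"slide":[0,0.35,-0.2],"delta_rot":[0,0,0],"fingers":-1},{"slide":[0,0,-0.3],"delta_rot":[0,0,0],"fingers":-1},{"slide":[0,0,0],"delta_rot":[0,0,0],"fingers":-1}]'

```text
time_s: 16.7
tcp_pos: [0.3634, 0.3703, 0.1902]
eef_rot: [-179.8, 0.5, -100.2]
contact_force: [-0.2, 0.1, -0.6]
gripper_width: 0.0005
gripper_force: 0.0
```

```bash
python3 -c "
from h import *
from plant import r
st()
a=r.capture('scene')['image'][130:350,150:350];b=r.capture('top')['image'][95:275,130:370]
cv2.imwrite('pics/m5.png',np.hstack([cv2.resize(a,(364,400)),cv2.resize(b,(430,400))]))"
```

```text
16.7 world [0.3634 0.3703 0.1902] [-179.8    0.5 -100.2] chest [-0.2949  0.0022  0.1709] Fchest [-0.23  0.07 -0.57] 0.0004653138390569252
```

View pics/m5.png

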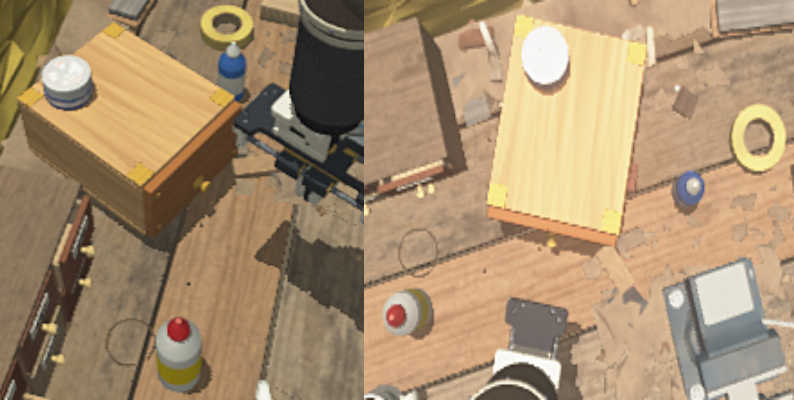

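The drawer front sits flush with the chest (edge (150,185)–(240,105) left). The bottles and tape are where they stood, and the robot touches nothing. Handing in.

```bash
python3 -c "
from plant import r
print(r.close_job())"
```

```text
the job is handed in; nothing more can be done
None
```

The job is handed in: the lid was pushed shut first, then the drawer fully home in about 17 s; the bottles and tape look unmoved in the last pictures, and no verdict was returned. One press on the lid reached about 58 N, just under the 60 N limit.

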